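Fit the display turntable platter and lock it

ROBOT

A 6-joint arm with a two-finger parallel gripper is mounted at the origin on the work surface; the furniture and walls round the work are solid. World frame = base frame: x ahead of the robot, y to its left, z up, the work surface at z = 0. Lengths are in mm, angles in rad, forces in N, time in s.
With the tool pointing down it reaches from about 350 to 775 mm from the base axis. Payload 7.3 kg.
Tool frame: the origin (TCP) lies on the mounting face of the last link; the fingertips stand 178 mm ahead of it and the grasp point (between the pads) lies 159 mm ahead of it; z points along the fingers, y is the line along which they close (so a half turn about z gives the same grasp; the last joint's range is limited). The gripper opens to 92 mm and grips with 3 to 60 N. Pads are 19 mm wide; open, the fingers measure 130 mm over their backs; the gripper's body (75 mm by 190 mm) begins 47 mm behind the grasp point.
Start: joints at [-1.327, 0.342, 1.524, -0, 1.275, -0.146], TCP at [199.521, -485.612, 404.741] pointing down, gripper open.
Joint ranges: [-2.53, 2.53], [-0.77, 2.02], [0.04, 2.7], [-1, 4.14], [0.28, 2.66], [-3.11, 3.11]. Speed limits (rad/s): [2.57, 2.57, 3.14, 3.14, 3.14, 3.14].

INTERFACE

Orientations are given as [roll, pitch, yaw] about the fixed x, y, z axes, in that order (R = Rz(yaw) Ry(pitch) Rx(roll)).
In Python, from plant import bot, cams gives the robot as it stands (bot), with the cameras (cams).
- The arm moves only by the shell command python3 shift.py 'ROWS'. ROWS is a JSON object with one list for each field, all of the same length, 1 to 5, a row being the entries at one place: jaw (the finger opening in mm), tx, ty, tz (the shift in mm), spin (a turn about the tool's z in rad); each row is the pose to reach, as a shift and turn from the pose commanded when the command began, along the tool's axes at that moment; what a row does not reach only later rows make up. A row lasts 1/8 s, in which the tool goes at most 62.5 mm and 0.188 rad, less where a joint would pass 70% of its speed; a pose out of reach is approached as far as the arm can. The fingers move at their own pace and stop on an object; the grip force is fixed at half the most. Time passes only in rows, so rows that do not move let the fingers close. It prints the time, the measured TCP pose, the force, the opening and the grip force at its end. Input that does not fit is refused with a message, and nothing moves.
- bot.get_obs(): the state, without advancing time (a new reading comes with each control period).
- cams.capture(name): name is "scene" or "top"; returns a dict with "color" (400x640x3 uint8, red, green, blue), "K" (3x3 intrinsics, pixels), "R" (3x3) and "t" (3): a world point X has camera coordinates R X + t. Camera axes: x right, y down, z forward; pixel columns grow to the right and rows downward; lengths in mm; the calibration is good to about 2 mm. A picture is of the moment at which its call begins. There is no depth.
- bot.close_job(): hands the job in; it is judged then, once.
The state is a dict: "time": time; "joint_positions": joint angles; "dq": joint speeds; "tau": joint torques, N m; "tool_pos": TCP position; "tcp_rot": TCP orientation; "contact_force": force on the tool from outside, world axes, zero at the start; "moment": the same for the moment, N m; "grip_width": finger opening in mm; "finger_force": force on a finger pad.
Only numpy, scipy, OpenCV 4.12 (cv2) and the standard library are available. Lean on these libraries where they do the work, as an engineer would, in place of code of your own. Each camera call takes 0.05 s, during which the arm holds its last target. There are 200 camera calls.

TASK

Put the round platter back on the display turntable: slide its hub over the upright spindle and press it down, brake collar and all, until it is fully home on the base. Then turn the black thumbscrew clockwise so that its keeper swings in over the platter's rim against its stop, and stop as soon as the thumbscrew's clutch first slips. Leave the goods around it where they are.

Things in the scene. Friction and masses are not known exactly. Their poses are not given: they have to be found in the camera images.
- platter: loose round birch platter, diameter 130 mm, 12 mm thick, grey felt on top, 0.32 kg, with an upright round aluminium hub (a sleeve) of diameter 40 mm at its centre that ends 67 mm above the underside. A straight bore of diameter 21 mm runs through hub and platter. Origin: centre of the underside, z up along the bore. It lies on the counter, hub up
- hub_top (a point): centre of the bore at the top of the platter's hub, 67 mm above the platter's underside
- base: turntable base, fixed to the counter: brown wooden board 140 x 185 x 16 mm with the upright steel spindle, and a post that carries keeper and thumbscrew. Origin: under the spindle's axis, at counter height. z is up; y points from the spindle to the thumbscrew's axis, 88 mm away; the board reaches from y = -70 to +115 mm
- spindle_top (a point): top end of the spindle, on its axis, 92 mm above the counter. The spindle is 18 mm in diameter; its last 6 mm taper to 11 mm
- seat (a point): point on the spindle's axis, 28 mm above the counter, where the centre of the platter's underside lies when the platter is fully home (the hub then ends 3 mm above the spindle)
- collar (a joint): black brake collar round the spindle, diameter 34 mm, 12 mm high: how far (m) it has been pushed down from its highest place. The hub lands on it and is held up by it, for it slides stiffly (about 9 N, more than the platter's weight). At 0 its top is 68 mm above the counter; at 0.040 it stands on the board, its top at the seat
- keeper (a joint): steel finger 38 mm long and 14 mm wide on the post, 42.5 to 48.5 mm above the counter: angle (rad) it has swung clockwise (seen from above), turned by the thumbscrew. At 0 to 0.2 it is out of the platter's way; at 1.35 it lies against its stop and points at the spindle, 15 mm over the rim of the platter when that is home (2.5 mm above it). If closed first it blocks the platter
- keeper_tip (a point): on top of the keeper, 31 mm from its pivot, near the free end
- thumbscrew (a joint): angle (rad) by which the thumbscrew has slipped clockwise against the keeper; 0 at the start. While the keeper is free (0.06 N m) both turn together and this stays 0; when the keeper meets its stop, the clutch slips at 0.2 N m and this grows. More than 0.6 of slip is over-tightening
- thumbscrew_top (a point): centre of the top of the thumbscrew, a round black fluted cap of diameter 36 mm and height 26 mm, its top 76 mm above the counter and its underside 1.5 mm above the keeper. It turns about a vertical axis and does not rise or sink
- mark_end (a point): outer end of the white line on the thumbscrew's top, 16 mm from its axis. The line lies along the keeper until the clutch slips
- glasses_rest: bystander: blue spectacle pouch upright in a rest, 62 x 57 x 111 mm, behind the work; loose
- soap_box_0: bystander: white gift box with orange goods, 98 x 150 x 36 mm, to the left; loose
- pocket_mirror_0: bystander: flower-shaped wooden pocket mirror, 65 x 75 x 5 mm, lying to the right; loose
- orange_folder: bystander: orange leather folder, 226 x 156 x 15 mm, at the back left; loose

How it is judged (in metres and radians):
On the way, in this order (a step that is already met when the one before it is completed fails the run):
1. the hub is over the spindle: platter level, centred on the spindle within 4 mm, its underside at least 12 mm below the spindle's top (horizontal distance between platter and spindle_top below 0.004 m and z of platter in the frame of spindle_top below -0.012 m and angle between platter's own z axis and vertical below 0.08 rad), for 0.1 s.
2. the platter is pressed fully home (within 3 mm) (horizontal distance between platter and seat below 0.004 m and z of platter in the frame of seat below 0.003 m), for 0.2 s.
At the end, for the whole second after the job is handed in: The platter is home on the spindle (its underside within 3 mm of the seat, centred within 4 mm, level within 0.04 rad) and still; the keeper is against its stop over the rim (above 1.3 rad), and the thumbscrew has slipped by more than 0.03 and less than 0.6 rad (all of step 2 and angle between platter's own z axis and vertical below 0.04 rad and value of joint keeper above 1.3 rad and value of joint thumbscrew between 0.03 and 0.6 rad and linear speed of platter below 0.02 m/s); the robot touches nothing.
It fails at once if the thumbscrew is turned on well past its first slip (more than 0.6 rad) (value of joint thumbscrew above 0.6 rad).
It fails at once if a bystander is moved by more than 30 mm (distance of any of glasses_rest, soap_box_0, pocket_mirror_0, orange_folder from where it was at the start of the episode above 0.03 m).
It also fails if it takes over 53 s, if anything falls off the work surface, if the arm or the gripper's body presses on something with over 40 N, if the wrist force passes 120 N, or if a joint passes its speed limit or range.

## Working session

There is one attempt and no reset: what is moved stays moved. The work goes in short steps, Python scripts to look and compute and a shell command to move; the robot and the scene stay as the last step left them, time stands still between calls to the robot, and variables do not carry over. Pictures are saved under pics/ and viewed, at most 10 in all, crops included, and the job is handed in when it is done.

```bash
ls; mkdir -p pics; python3 - <<'E'
from plant import bot, cams
import cv2,numpy as np,pickle
o=bot.get_obs(); print({k:np.round(v,3) for k,v in o.items()})
d={}
for n in("scene","top"):
    c=cams.capture(n); d[n]=c; cv2.imwrite(f"pics/{n}0.png",c["color"][:,:,::-1]); print(n,c["K"],c["R"],c["t"])
pickle.dump(d,open("v0.pkl","wb"))
E
```

```text
pics
plant.py
shift.py
{'time': np.float64(0.0), 'joint_positions': array([-1.327,  0.343,  1.525, -0.   ,  1.275, -0.146]), 'dq': array([-0.001,  0.001, -0.001, -0.001,  0.001, -0.001]), 'tau': array([ 2.0000e-03, -4.3124e+01, -2.4422e+01,  7.2000e-02,  5.6000e-02,
       -0.0000e+00]), 'tool_pos': array([ 199.491, -485.477,  404.034]), 'tcp_rot': array([-3.14, -0.  ,  0.39]), 'contact_force': array([0.854, 0.019, 0.21 ]), 'moment': array([ 0.027,  0.004, -0.005]), 'finger_force': np.float64(0.0), 'grip_width': np.float64(91.88)}
scene [[364.0954371    0.         314.29272419]
 [  0.         364.0954371  202.64609075]
 [  0.           0.           1.        ]] [[-0.90504222 -0.42496533  0.01740819]
 [-0.26868934  0.53953701 -0.79793851]
 [ 0.32970384 -0.72684543 -0.60248742]] [576.81441462 170.4848783  964.46575305]
top [[383.89396982   0.         317.67553093]
 [  0.         383.89396982 199.26104339]
 [  0.           0.           1.        ]] [[-0.01401084 -0.99956372 -0.02600119]
 [-0.98503276  0.01826563 -0.17139671]
 [ 0.17179686  0.02321061 -0.98485893]] [ 159.86359865  601.58950194 1143.83948649]
```

View pics/scene0.png

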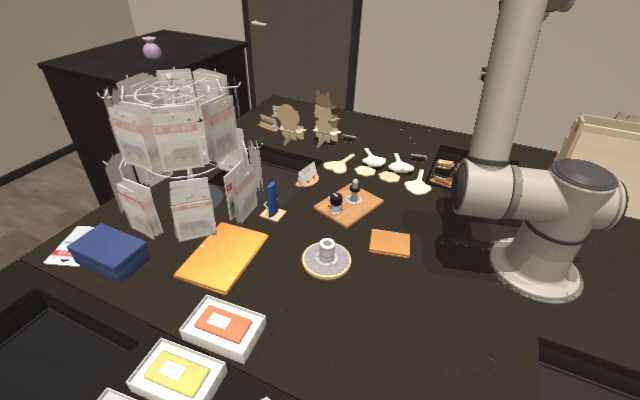

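View pics/top0.png

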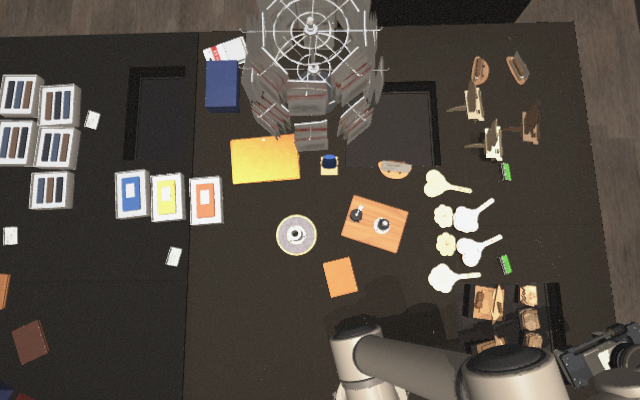

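The scene view shows the platter at about (326,260) and the board at about (348,205). In the top view they are at (296,235) and (375,223). I'll zoom in on both.

```bash
cat > h.py <<'E'
import numpy as np,cv2,pickle
def ray(c,uv):
    d=c["R"].T@np.linalg.solve(c["K"],[uv[0],uv[1],1.]); return -c["R"].T@c["t"],d
def plane(c,uv,z):
    o,d=ray(c,uv); return o+d*(z-o[2])/d[2]
def tri(c1,u1,c2,u2):
    A=[];b=[]
    rs=[ray(c1,u1),ray(c2,u2)]
    M=np.zeros((3,3));v=np.zeros(3);P=[]
    for o,d in rs:
        d=d/np.linalg.norm(d);Q=np.eye(3)-np.outer(d,d);M+=Q;v+=Q@o;P.append((o,Q))
    X=np.linalg.solve(M,v); return X,[round(float(np.linalg.norm(Q@(X-o))),1) for o,Q in P]
def proj(c,X):
    p=c["K"]@(c["R"]@np.asarray(X,float)+c["t"]); return p[:2]/p[2]
E
python3 - <<'E'
import pickle,cv2,numpy as np
from h import *
d=pickle.load(open("v0.pkl","rb"))
s=d["scene"]["color"][170:290,290:395]; t=d["top"]["color"][185:265,265:415]
S=cv2.resize(s,None,fx=5,fy=5,interpolation=cv2.INTER_CUBIC)[:600]
cv2.imwrite("pics/s1.png",S[:,:,::-1])
T=cv2.resize(t,None,fx=5.3,fy=5.3,interpolation=cv2.INTER_CUBIC)
cv2.imwrite("pics/t1.png",T[:,:,::-1])
# felt/wood masks
for n,c in d.items():
    hsv=cv2.cvtColor(c["color"],cv2.COLOR_RGB2HSV)
    m=cv2.inRange(hsv,(3,90,80),(18,255,255))
    for k in cv2.findContours(m,0,2)[0]:
        if cv2.contourArea(k)>500: 
            r=cv2.minAreaRect(k);print(n,"wood",np.round(r[0],1),np.round(r[1],1),round(r[2],1)); print(np.round([plane(c,p,16)[:2] for p in cv2.boxPoints(r)]).tolist())
E
```

```text
scene wood [222.5 323.4] [52.1 26.5] 21.0
[[673.0, 538.0], [697.0, 477.0], [569.0, 471.0], [554.0, 529.0]]
scene wood [390.1 243.1] [42.4 25.2] 8.7
[[407.0, 157.0], [430.0, 55.0], [314.0, 29.0], [300.0, 131.0]]
scene wood [220.4 256. ] [55.8 90.6] 36.4
[[817.0, 449.0], [878.0, 147.0], [674.0, 217.0], [657.0, 480.0]]
scene wood [348.8 204.8] [37.7 64.1] 58.0
[[628.0, 39.0], [540.0, -227.0], [423.0, -75.0], [515.0, 147.0]]
top wood [ 30.  341.9] [37.4 30.7] 72.3
[[221.0, 1113.0], [247.0, 1024.0], [142.0, 977.0], [116.0, 1065.0]]
top wood [488.5 303.6] [30.4 40.3] 3.6
[[224.0, -310.0], [342.0, -328.0], [335.0, -419.0], [217.0, -400.0]]
top wood [340.  276.6] [36.6 28.9] 76.0
[[410.0, 142.0], [430.0, 53.0], [322.0, 29.0], [302.0, 116.0]]
top wood [374.7 223.5] [59.8 44.6] 17.5
[[492.0, 84.0], [628.0, 37.0], [567.0, -142.0], [433.0, -93.0]]
top wood [205.2 200. ] [33.6 17.7] 87.6
[[670.0, 550.0], [671.0, 491.0], [561.0, 483.0], [559.0, 540.0]]
```

View pics/s1.png

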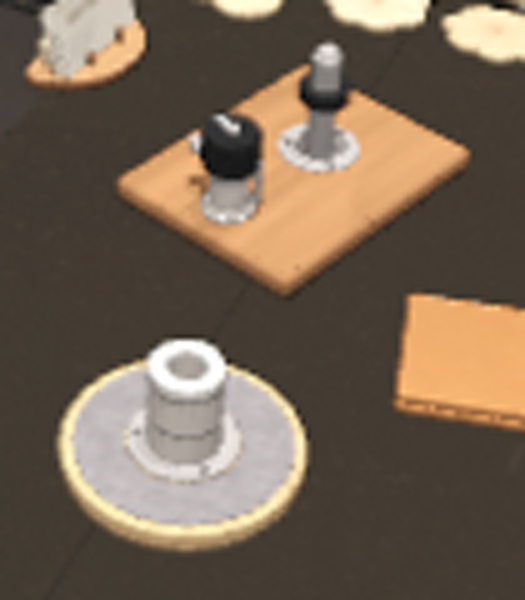

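View pics/t1.png

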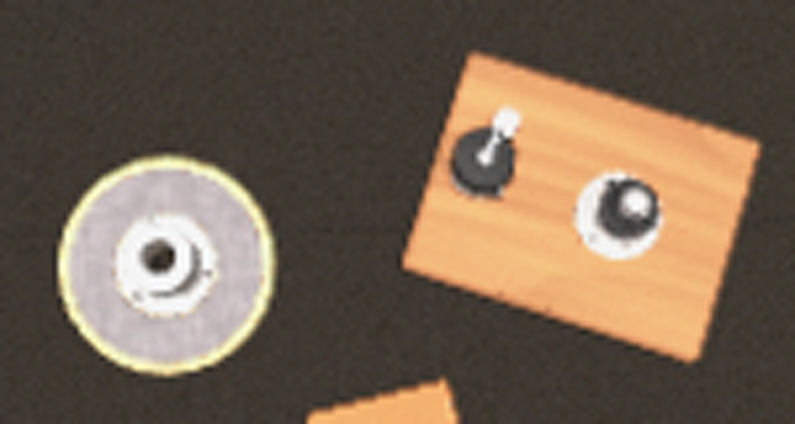

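The crops show four features (scene pixel / top pixel):
- Hub bore: (327.4,243.6) / (294.8,233.5).
- Spindle tip: (355.4,180) / (385.2,223.3).
- Cap top: (335.6,195.6) / (356.3,214.8).
- Keeper: points away along roughly +x, so it is open.

Next I'll measure these points.

```bash
cat > m.py <<'E'
import pickle,cv2,numpy as np
from h import *
d=pickle.load(open("v0.pkl","rb"));s,t=d["scene"],d["top"]
P={"hub67":((327.4,243.6),(294.8,233.5),67),"spin92":((355.4,180),(385.2,223.3),92),"cap76":((335.8,195.4),(356.3,214.9),76)}
for k,(a,b,z) in P.items(): print(k,*[np.round(x,1) for x in tri(s,a,t,b)],np.round(plane(s,a,z),1),np.round(plane(t,b,z),1))
# platter disc outline: rim top z=12
for n,c in d.items():
    u=proj(c,[530,165,12]).astype(int) if 0 else np.array({"scene":(326,260),"top":(296,235)}[n])
    g=c["color"].max(2).astype(np.uint8); m=(g>95).astype(np.uint8)
    l=cv2.connectedComponents(m)[1]; mm=(l==l[u[1]+ (6 if n=="top" else 12),u[0]-14]).astype(np.uint8)
    k=max(cv2.findContours(mm,0,1)[0],key=cv2.contourArea)
    q=np.array([plane(c,p[0],12)[:2] for p in k]); (x,y),r=cv2.minEnclosingCircle(q.astype(np.float32)); A=np.c_[2*q,np.ones(len(q))];w=np.linalg.lstsq(A,(q**2).sum(1),rcond=None)[0]
    print(n,"disc",len(k),np.round([x,y,r],1),np.round([w[0],w[1],(w[2]+w[0]**2+w[1]**2)**.5],1))
# wood board in top: spindle from the rect
hsv=cv2.cvtColor(t["color"],cv2.COLOR_RGB2HSV);m=cv2.inRange(hsv,(3,90,80),(18,255,255))
k=[k for k in cv2.findContours(m,0,2)[0] if cv2.pointPolygonTest(k,(374,224),False)>0][0]
q=np.array([plane(t,p[0],16)[:2] for p in k],np.float32);r=cv2.minAreaRect(q);print("board",r)
c=np.array(r[0]);B=cv2.boxPoints(r);e=[B[1]-B[0],B[2]-B[1]];e=max(e,key=np.linalg.norm);e=e/np.linalg.norm(e);e*=np.sign(e[1])
print("ydir",e,"spindle",c-22.5*e,"screw",c+65.5*e)
E
python3 m.py
```

```text
hub67 [497.7 221.1  64.6] [0.1 0.1] [496.9 223.5  67. ] [497.4 220.9  67. ]
spin92 [522.3 -50.7  90.6] [0.9 0.9] [522.5 -48.4  92. ] [521.2 -50.7  92. ]
cap76 [551.3  33.5  77.2] [1.5 1.5] [553.3  32.2  76. ] [550.   33.1  76. ]
scene disc 128 [496.7 218.1  77.2] [499.1 222.1  69.2]
top disc 115 [499.2 221.9  66.8] [499.2 221.8  65.1]
board ((530.5640869140625, -28.316314697265625), (186.99497985839844, 142.40390014648438), 71.07117462158203)
ydir [0.32439333 0.9459223 ] spindle [523.26523685 -49.59956741] screw [551.81184959  33.64159775]
```

Both views agree within about 2 mm: hub ≈ (498,221.5), spindle ≈ (522.4,-50), screw ≈ (551.3,33.4), and base y at yaw 1.24. I'll add a helper that works out the shift in tool axes.

```bash
cat > g.py <<'E'
import sys,numpy as np
from plant import bot, cams
from scipy.spatial.transform import Rotation as Ro
# target grasp point x y z, yaw
x,y,z,w=map(float,sys.argv[1:5]); o=bot.get_obs(); R=Ro.from_euler('xyz',o["tcp_rot"]).as_matrix()
R0=Ro.from_euler('xyz',[np.pi,0,o["tcp_rot"][2]]).as_matrix()
print("shift",np.round(R0.T@(np.array([x,y,z+159])-o["tool_pos"]),1),"turn",round(o["tcp_rot"][2]-w,3),"grasp",np.round(o["tool_pos"]+159*R[:,2],1),"rpy",np.round(o["tcp_rot"],3),"F",np.round(o["contact_force"],1),"M",np.round(o["moment"],2),"w",np.round(o["grip_width"],1),"t",round(float(o["time"]),2))
E
python3 g.py 500 -150 245 0.39; python3 g.py 498 221.5 245 0.39
```

```text
shift [ 4.055e+02 -1.961e+02  1.000e-01] turn -0.0 grasp [ 199.4 -485.3  245.1] rpy [-3.14 -0.    0.39] F [ 0.5 -0.2  0.6] M [-0.05  0.02  0.02] w 91.7 t 0.1
shift [ 5.448e+02 -5.405e+02  1.000e-01] turn -0.0 grasp [ 199.4 -485.3  245.1] rpy [-3.14 -0.    0.39] F [ 0.5 -0.2  0.6] M [-0.05  0.02  0.02] w 91.7 t 0.1
```

```bash
python3 shift.py '{"jaw": [92, 92, 92, 92, 92], "tx": [50, 100, 150, 200, 250], "ty": [-25, -50, -75, -100, -125], "tz": [0, 0, 0, 0, 0], "spin": [-0.17, -0.34, -0.51, -0.68, -0.85]}'; python3 g.py 500 -100 245 1.24;  python3 g.py 498 221.5 245 1.24
```

```text
time: 0.72
tool_pos: [384.1, -273.5, 404.6]
tcp_rot: [-3.141, -0.0, 1.245]
contact_force: [1.1, -0.8, 0.5]
grip_width: 91.8
finger_force: 0.0
shift [201.4  54.3   0.6] turn 0.005 grasp [ 384.1 -273.4  245.6] rpy [-3.141 -0.     1.245] F [ 1.1 -0.8  0.5] M [-0.02 -0.12 -0.01] w 91.8 t 0.72
shift [505.4 -50.5   0.6] turn 0.005 grasp [ 384.1 -273.4  245.6] rpy [-3.141 -0.     1.245] F [ 1.1 -0.8  0.5] M [-0.02 -0.12 -0.01] w 91.8 t 0.72
```

```bash
python3 shift.py '{"jaw": [92, 92, 92, 92, 92], "tx": [55, 110, 165, 220, 260], "ty": [0, 0, 0, 0, 0], "tz": [0, 0, 0, 0, 0], "spin": [0, 0, 0, 0, 0]}' >/dev/null; python3 shift.py '{"jaw": [92, 92, 92, 92, 92], "tx": [55, 110, 165, 220, 245], "ty": [-10, -20, -35, -45, -50], "tz": [0, 0, 0, 0, 0], "spin": [0, 0, 0, 0, 0]}' >/dev/null;  python3 g.py 498 221.5 50 1.24
```

```text
shift [ -0.7  -1.7 195.1] turn 0.002 grasp [499.7 221.6 245.1] rpy [-3.141  0.     1.242] F [ 0.5 -0.2 -0.2] M [-0.01 -0.05 -0.01] w 92.1 t 1.98
```

```bash
python3 shift.py '{"jaw": [92, 92, 92, 92, 92], "tx": [-0.7, -0.7, -0.7, -0.7, -0.7], "ty": [-1.7, -1.7, -1.7, -1.7, -1.7], "tz": [60, 120, 170, 195, 195], "spin": [0, 0, 0, 0, 0]}' >/dev/null; python3 shift.py '{"jaw": [30, 30, 30, 30, 30], "tx": [0, 0, 0, 0, 0], "ty": [0, 0, 0, 0, 0], "tz": [0, 0, 0, 0, 0], "spin": [0, 0, 0, 0, 0]}';  python3 g.py 498 221.5 50 1.24
python3 - <<'E'
from plant import bot, cams
import cv2
c=cams.capture("scene");cv2.imwrite("pics/s2.png",cv2.resize(c["color"][150:300,230:430],None,fx=4,fy=4)[:,:,::-1])
E
```

```text
time: 3.22
tool_pos: [498.3, 218.7, 209.9]
tcp_rot: [3.141, -0.0, 1.24]
contact_force: [0.1, -0.5, -0.2]
grip_width: 46.2
finger_force: 0.0
shift [ 2.5 -1.2  0.9] turn -0.0 grasp [498.3 218.7  50.9] rpy [ 3.141 -0.     1.24 ] F [ 0.1 -0.5 -0.2] M [-0.04 -0.05 -0.01] w 46.2 t 3.23
```

View pics/s2.png

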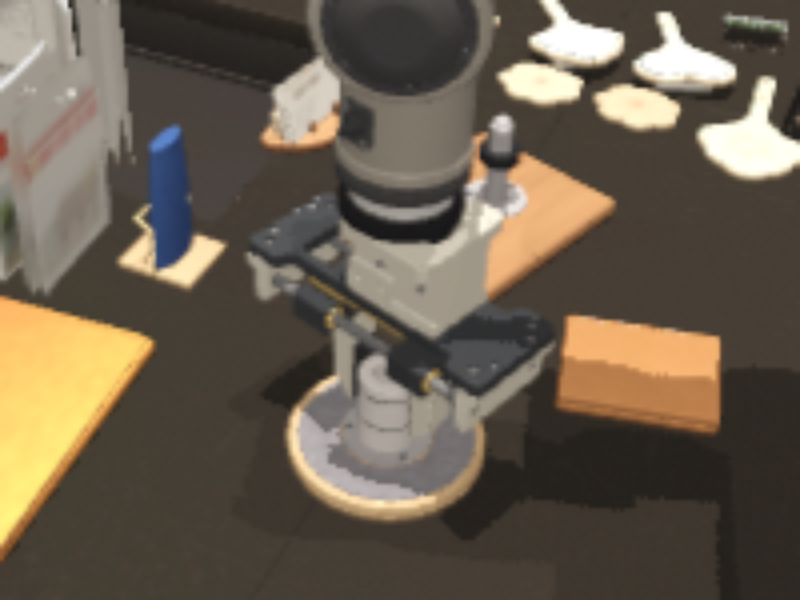

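The picture shows the fingers straddling the hub and still closing. I'll centre them and finish the grasp.

```bash
python3 shift.py '{"jaw": [30, 30, 30, 30], "tx": [2.5, 2.5, 2.5, 2.5], "ty": [0, 0, 0, 0], "tz": [0, 0, 0, 0], "spin": [0, 0, 0, 0]}';  python3 g.py 498 221.5 50 1.24
```

```text
time: 3.78
tool_pos: [499.1, 221.1, 209.8]
tcp_rot: [3.142, 0.0, 1.24]
contact_force: [-1.4, -2.3, 3.9]
grip_width: 39.9
finger_force: 30.0
shift [ 0.  -1.1  0.8] turn -0.0 grasp [499.1 221.1  50.8] rpy [3.142 0.    1.24 ] F [-1.4 -2.3  3.9] M [-0.25  0.18 -0.02] w 39.9 t 3.77
```

```bash
python3 shift.py '{"jaw": [30, 30, 30, 30], "tx": [0, 0, 0, 0], "ty": [0, 0, 0, 0], "tz": [-30, -75, -115, -115], "spin": [0, 0, 0, 0]}';  python3 g.py 522.4 -50 166 1.24
```

```text
time: 4.28
tool_pos: [499.7, 221.5, 327.3]
tcp_rot: [3.136, -0.004, 1.24]
contact_force: [0.3, 0.4, -3.9]
grip_width: 39.7
finger_force: 30.0
shift [-249.4  109.6    2.3] turn -0.0 grasp [500.7 221.8 168.3] rpy [ 3.136 -0.004  1.24 ] F [ 0.3  0.4 -3.9] M [-0.05 -0.07  0.03] w 39.7 t 4.28
```

Now I'll carry it to within about 25 mm of the spindle and measure hub against spindle there.

```bash
python3 shift.py '{"jaw": [30, 30, 30, 30, 30], "tx": [-50, -105, -160, -215, -249], "ty": [22, 46, 70, 95, 110], "tz": [0, 0, 0, 0, 0], "spin": [0, 0, 0, 0, 0]}'>/dev/null; python3 shift.py '{"jaw": [30, 30, 30], "tx": [0, 0, 0], "ty": [0, 0, 0], "tz": [0, 0, 0], "spin": [0, 0, 0]}';python3 g.py 522.4 -50 166 1.24
python3 - <<'E'
from plant import bot, cams
import cv2,pickle,numpy as np
d={n:cams.capture(n) for n in("scene","top")};pickle.dump(d,open("v1.pkl","wb"))
a=cv2.resize(d["scene"]["color"][120:240,300:400],None,fx=4,fy=5);b=cv2.resize(d["top"]["color"][160:280,330:430],None,fx=4,fy=5)
cv2.imwrite("pics/b3.png",np.hstack([a,b])[:,:,::-1])
E
```

```text
time: 5.28
tool_pos: [522.0, -49.0, 324.0]
tcp_rot: [-3.14, -0.0, 1.241]
contact_force: [-0.0, 0.4, -2.0]
grip_width: 39.3
finger_force: 30.0
shift [-0.8  0.7 -1. ] turn 0.001 grasp [521.8 -48.9 165. ] rpy [-3.14  -0.     1.241] F [-0.   0.4 -2. ] M [-0.04 -0.1   0.02] w 39.3 t 5.28
```

View pics/b3.png

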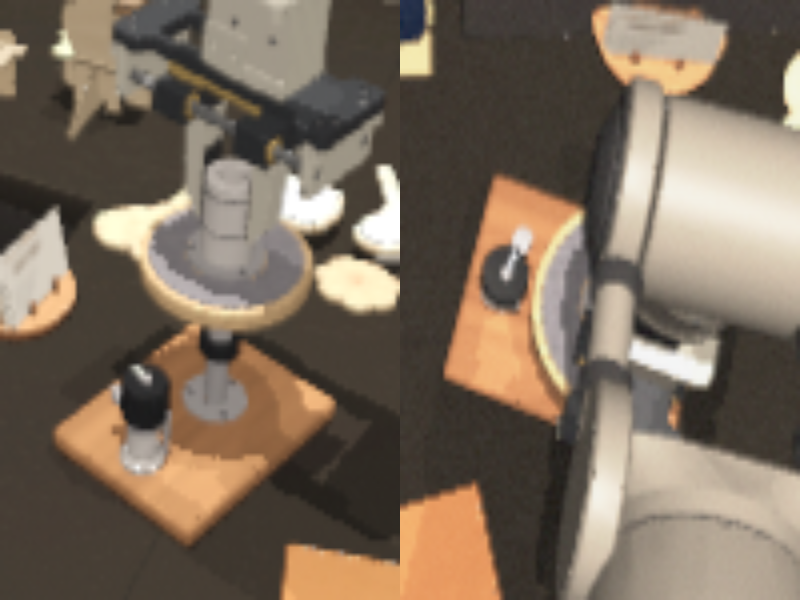

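The platter hangs level over the spindle. In the scene view the hub axis is at about (357,154) and the spindle is right below at about x = 355. I'll check the disc centre from the rim arcs in both views.

```bash
python3 - <<'E'
import pickle,cv2,numpy as np
from h import *
from scipy.optimize import least_squares
d=pickle.load(open("v1.pkl","rb"))
zt=165-50.8+12
for n,c in d.items():
    hsv=cv2.cvtColor(c["color"],cv2.COLOR_RGB2HSV)
    m=cv2.inRange(hsv,(15,45,120),(32,255,255))
    ys,xs=np.nonzero(m); q=np.array([plane(c,(x,y),zt)[:2] for x,y in zip(xs,ys)])
    r=np.linalg.norm(q-[522,-49],axis=1); k=(r>55)&(r<76); q=q[k]
    # outer edge of the birch ring: keep per-angle median; ring top spans r about 60..65
    f=least_squares(lambda p:np.linalg.norm(q-p[:2],axis=1)-p[2],[522,-49,63],loss="soft_l1")
    g=least_squares(lambda p:np.linalg.norm(q-p[:2],axis=1)-63,[522,-49],loss="soft_l1")
    print(n,k.sum(),np.round(f.x,1),np.round(g.x,1))
c=d["scene"];g=c["color"].astype(int).sum(2)
for y in (157,160,163,166,189,191,193,195,196): print(y,g[y,345:368].tolist())
print("pred hub axis",[np.round(proj(c,[522.5,-48.4,z]),1) for z in (181,160,92,50)])
E
```

```text
scene 287 [522.8 -46.6  65.5] [522.5 -45.1]
top 252 [521.2 -49.9  65.7] [521.7 -47.9]
157 [291, 465, 449, 450, 428, 306, 347, 443, 481, 525, 552, 535, 532, 526, 527, 531, 509, 360, 451, 450, 449, 450, 447]
160 [717, 676, 574, 451, 420, 274, 409, 436, 443, 420, 428, 387, 383, 354, 395, 388, 375, 349, 450, 452, 450, 451, 445]
163 [384, 377, 341, 346, 362, 322, 429, 454, 473, 486, 494, 492, 495, 497, 494, 473, 394, 391, 450, 452, 453, 454, 431]
166 [331, 332, 339, 367, 407, 394, 421, 412, 440, 489, 496, 496, 496, 493, 490, 469, 395, 452, 450, 452, 440, 380, 417]
189 [298, 302, 307, 303, 236, 78, 86, 80, 98, 114, 114, 108, 90, 84, 162, 311, 361, 348, 243, 128, 124, 124, 122]
191 [310, 313, 316, 316, 312, 283, 169, 87, 85, 87, 88, 84, 83, 135, 269, 367, 382, 381, 380, 374, 362, 341, 205]
193 [320, 313, 309, 303, 298, 297, 313, 353, 372, 378, 375, 349, 296, 313, 317, 308, 307, 317, 330, 370, 367, 361, 361]
195 [303, 300, 312, 360, 399, 394, 354, 364, 385, 395, 383, 361, 342, 324, 303, 305, 306, 303, 298, 299, 309, 330, 376]
196 [309, 349, 405, 406, 411, 399, 339, 366, 388, 393, 381, 353, 318, 298, 373, 327, 302, 297, 297, 303, 308, 327, 378]
pred hub axis [array([358. , 154.5]), array([357.4, 160.8]), array([355.4, 180. ]), array([354.3, 191.2])]
```

```bash
python3 shift.py '{"jaw": [30, 30, 30, 30, 30], "tx": [-1.6, -1.6, -1.6, -1.6, -1.6], "ty": [0.2, 0.2, 0.2, 0.2, 0.2], "tz": [0, 12, 22, 27, 27], "spin": [0, 0, 0, 0, 0]}';python3 g.py 521.5 -50.5 133 1.24
```

```text
time: 6.0
tool_pos: [521.8, -51.7, 297.1]
tcp_rot: [-3.14, 0.0, 1.24]
contact_force: [-0.3, -0.9, -3.4]
grip_width: 40.2
finger_force: 30.0
shift [ 1.1 -0.7  5.1] turn -0.0 grasp [521.6 -51.7 138.1] rpy [-3.14  0.    1.24] F [-0.3 -0.9 -3.4] M [-0.05 -0.06 -0.03] w 40.2 t 6.0
```

The underside is about 5 mm below the spindle tip with no contact. Continuing down.

```bash
python3 shift.py '{"jaw": [30, 30, 30, 30], "tx": [0.5, 0.5, 0.5, 0.5], "ty": [0, 0, 0, 0], "tz": [4, 8, 12, 12], "spin": [0, 0, 0, 0]}';python3 g.py 521.5 -50.5 133 1.24
```

```text
time: 6.5
tool_pos: [521.9, -51.2, 285.4]
tcp_rot: [-3.141, 0.0, 1.24]
contact_force: [1.1, 0.7, -2.7]
grip_width: 39.9
finger_force: 30.0
shift [ 0.6 -0.7 -6.6] turn -0.0 grasp [521.8 -51.2 126.4] rpy [-3.141  0.     1.24 ] F [ 1.1  0.7 -2.7] M [-0.04 -0.05 -0.  ] w 39.9 t 6.5
```

```bash
python3 shift.py '{"jaw": [30, 30, 30, 30], "tx": [0, 0, 0, 0], "ty": [0, 0, 0, 0], "tz": [6, 12, 18, 24], "spin": [0, 0, 0, 0]}';python3 g.py 521.5 -50.5 78.8 1.24
```

```text
time: 7.0
tool_pos: [522.1, -51.2, 262.2]
tcp_rot: [3.141, 0.0, 1.24]
contact_force: [-1.6, 0.9, 6.0]
grip_width: 39.9
finger_force: 30.0
shift [ 0.5 -0.8 24.4] turn -0.0 grasp [522.2 -51.3 103.2] rpy [3.141 0.    1.24 ] F [-1.6  0.9  6. ] M [ 0.14  0.43 -0.03] w 39.9 t 7.0
```

```bash
python3 shift.py '{"jaw": [30, 30, 30, 30, 30], "tx": [0, 0, 0, 0, 0], "ty": [0, 0, 0, 0, 0], "tz": [7, 14, 20, 24, 24], "spin": [0, 0, 0, 0, 0]}';python3 g.py 521.5 -50.5 78.8 1.24
```

```text
time: 7.62
tool_pos: [522.1, -51.3, 237.7]
tcp_rot: [3.141, 0.0, 1.24]
contact_force: [-0.7, 0.4, 0.4]
grip_width: 39.8
finger_force: 30.0
shift [ 0.5 -0.8 -0.1] turn -0.0 grasp [522.2 -51.3  78.7] rpy [3.141 0.    1.24 ] F [-0.7  0.4  0.4] M [-0.01  0.02  0.01] w 39.8 t 7.62
```

```bash
python3 shift.py '{"jaw": [30, 30, 30], "tx": [0, 0, 0], "ty": [0, 0, 0], "tz": [1.5, 3, 3], "spin": [0, 0, 0]}';python3 g.py 521.5 -50.5 78.8 1.24
```

```text
time: 8.0
tool_pos: [522.1, -51.1, 237.4]
tcp_rot: [3.14, -0.0, 1.24]
contact_force: [-7.1, 1.4, 25.5]
grip_width: 39.8
finger_force: 30.0
shift [ 0.4 -0.7 -0.4] turn 0.0 grasp [522.4 -51.2  78.4] rpy [ 3.14 -0.    1.24] F [-7.1  1.4 25.5] M [0.36 1.49 0.04] w 39.8 t 8.0
```

The force rose to 25 N at z = 78.4, so the platter is home. Next I'll relax, release, rise, and look.

```bash
python3 shift.py '{"jaw": [30, 70, 70, 70, 70], "tx": [0, 0, 0, 0, 0], "ty": [0, 0, 0, 0, 0], "tz": [-2.5, -2.5, -2.5, -2.5, -2.5], "spin": [0, 0, 0, 0, 0]}'|grep width; python3 shift.py '{"jaw": [70, 70, 70, 70, 70], "tx": [0, 0, 0, 60, 88], "ty": [0, 0, 0, 0, 0], "tz": [-20, -60, -100, -100, -100], "spin": [0, 0, 0, 0, 0]}'>/dev/null;python3 shift.py '{"jaw": [70, 70], "tx": [0, 0], "ty": [0, 0], "tz": [0, 0], "spin": [0, 0]}';python3 g.py 551.3 33.4 72 1.24
python3 - <<'E'
from plant import bot, cams
import cv2,pickle,numpy as np
d={n:cams.capture(n) for n in("scene","top")};pickle.dump(d,open("v2.pkl","wb"))
a=cv2.resize(d["scene"]["color"][120:240,300:400],None,fx=4,fy=5);b=cv2.resize(d["top"]["color"][160:280,330:430],None,fx=4,fy=5)
cv2.imwrite("pics/b4.png",np.hstack([a,b])[:,:,::-1])
E
```

```text
grip_width: 69.3
time: 9.5
tool_pos: [550.4, 31.5, 336.9]
tcp_rot: [-3.141, 0.001, 1.24]
contact_force: [-0.0, -1.0, 0.4]
grip_width: 69.8
finger_force: 0.0
shift [  2.1   0.3 105.9] turn -0.0 grasp [550.3  31.5 177.9] rpy [-3.141e+00  1.000e-03  1.240e+00] F [-0.  -1.   0.4] M [ 0.04 -0.1  -0.04] w 69.8 t 9.5
```

View pics/b4.png

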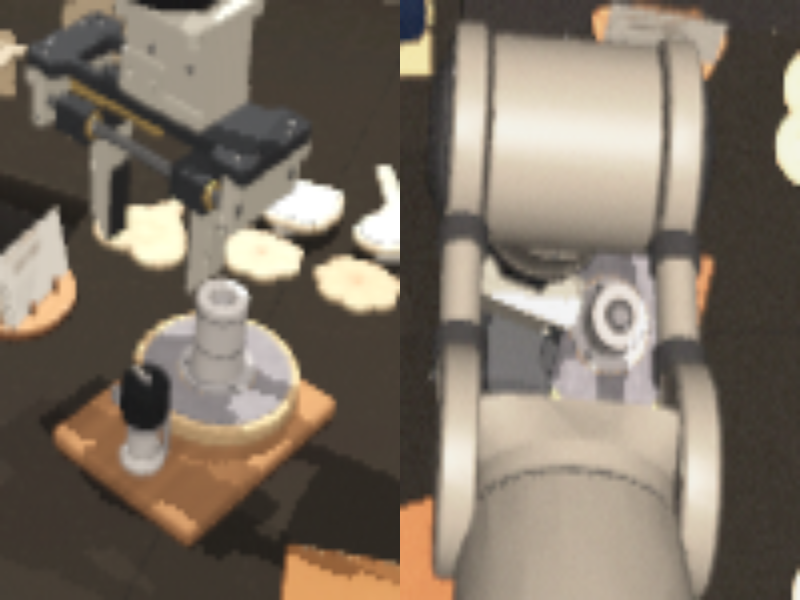

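The picture shows the platter home, with the spindle end visible in the bore, and the cap clear at scene (336,196). The seated tool pose puts the screw at about (551,32.8). Now I'll lower onto the cap and grip it.

```bash
python3 shift.py '{"jaw": [70, 70, 70, 70, 70], "tx": [1.4, 1.4, 1.4, 1.4, 1.4], "ty": [0.2, 0.2, 0.2, 0.2, 0.2], "tz": [40, 80, 100, 106, 106], "spin": [0, 0, 0, 0, 0]}'|grep force; python3 shift.py '{"jaw": [25, 25, 25, 25, 25], "tx": [0, 0, 0, 0, 0], "ty": [0, 0, 0, 0, 0], "tz": [0, 0, 0, 0, 0], "spin": [0, 0, 0, 0, 0]}';python3 g.py 551 32.8 72 1.24
```

```text
contact_force: [0.2, -0.0, -0.1]
finger_force: 0.0
time: 10.85
tool_pos: [551.6, 33.1, 231.5]
tcp_rot: [3.14, -0.0, 1.24]
contact_force: [2.2, -0.9, 1.6]
grip_width: 35.5
finger_force: 30.0
shift [-0.5 -0.5  0.5] turn -0.0 grasp [551.9  33.1  72.5] rpy [ 3.14 -0.    1.24] F [ 2.2 -0.9  1.6] M [-0.14 -0.31 -0.02] w 35.5 t 10.85
```

```bash
python3 shift.py '{"jaw": [25, 25, 25, 25, 25], "tx": [0, 0, 0, 0, 0], "ty": [0, 0, 0, 0, 0], "tz": [0, 0, 0, 0, 0], "spin": [0.15, 0.3, 0.45, 0.6, 0.75]}';python3 g.py 551 32.8 72 1.24; python3 shift.py '{"jaw": [25, 25, 25], "tx": [0, 0, 0], "ty": [0, 0, 0], "tz": [0, 0, 0], "spin": [0.1, 0.2, 0.3]}'|grep width;python3 g.py 551 32.8 72 1.24
```

```text
time: 11.48
tool_pos: [551.5, 33.2, 231.5]
tcp_rot: [3.141, -0.001, 0.485]
contact_force: [1.3, -0.0, 2.1]
grip_width: 35.3
finger_force: 30.0
shift [-0.7  0.1  0.5] turn -0.755 grasp [551.7  33.2  72.5] rpy [ 3.141e+00 -1.000e-03  4.850e-01] F [ 1.3 -0.   2.1] M [ 0.09 -0.21  0.06] w 35.3 t 11.47
grip_width: 35.4
shift [-0.6  0.4  0.5] turn -1.053 grasp [551.7  33.3  72.5] rpy [ 3.141e+00 -1.000e-03  1.870e-01] F [ 1.6 -0.   1.9] M [ 0.13 -0.22  0.05] w 35.4 t 11.85
```

```bash
for i in 1 ; do python3 shift.py '{"jaw": [25, 25], "tx": [0, 0], "ty": [0, 0], "tz": [0, 0], "spin": [0.05, 0.1]}'>/dev/null;python3 g.py 551 32.8 72 1.24; done; python3 shift.py '{"jaw": [25], "tx": [0], "ty": [0], "tz": [0], "spin": [0.05]}'>/dev/null;python3 g.py 551 32.8 72 1.24
```

```text
shift [-0.6  0.5  0.5] turn -1.152 grasp [551.7  33.3  72.5] rpy [ 3.141e+00 -1.000e-03  8.800e-02] F [ 1.7 -0.2  2.2] M [ 0.16 -0.18  0.06] w 35.6 t 12.1
shift [-0.6  0.5  0.5] turn -1.202 grasp [551.7  33.3  72.5] rpy [ 3.142e+00 -1.000e-03  3.800e-02] F [1.3 0.2 2.1] M [ 0.11 -0.22  0.07] w 35.2 t 12.22
```

```bash
python3 shift.py '{"jaw": [25], "tx": [0], "ty": [0], "tz": [0], "spin": [0.05]}'>/dev/null;python3 g.py 551 32.8 72 1.24
```

```text
shift [-0.5  0.5  0.5] turn -1.252 grasp [551.7  33.3  72.5] rpy [-3.142e+00 -1.000e-03 -1.200e-02] F [ 0.5 -0.   1.5] M [ 0.14 -0.21  0.08] w 35.7 t 12.35
```

```bash
python3 shift.py '{"jaw": [25], "tx": [0], "ty": [0], "tz": [0], "spin": [0.06]}'>/dev/null;python3 g.py 551 32.8 72 1.24|grep -o 'turn.*grasp\|M.*'; python3 shift.py '{"jaw": [25], "tx": [0], "ty": [0], "tz": [0], "spin": [0.06]}'>/dev/null;python3 g.py 551 32.8 72 1.24|grep -o 'turn.*grasp\|M.*'
```

```text
turn -1.312 grasp
M [ 0.17 -0.23  0.07] w 35.3 t 12.47
turn -1.372 grasp
M [ 0.18 -0.21  0.2 ] w 35.8 t 12.6
```

The moment jumped to 0.2 N m, so the clutch has begun to slip. I'll turn a little more for margin.

```bash
python3 shift.py '{"jaw": [25, 25, 25], "tx": [0, 0, 0], "ty": [0, 0, 0], "tz": [0, 0, 0], "spin": [0.06, 0.14, 0.14]}'>/dev/null;python3 g.py 551 32.8 72 1.24|grep -o 'turn.*grasp\|M.*'
```

```text
turn -1.51 grasp
M [ 0.26 -0.27 -0.07] w 35.3 t 12.97
```

```bash
python3 shift.py '{"jaw": [56, 56, 56, 56], "tx": [0, 0, 0, 0], "ty": [0, 0, 0, 0], "tz": [0, 0, 0, 0], "spin": [0, 0, 0, 0]}'|grep width; python3 shift.py '{"jaw": [56, 56, 56, 56, 56], "tx": [0, 0, 0, -60, -120], "ty": [0, 0, 0, 0, 0], "tz": [-40, -90, -140, -140, -140], "spin": [0, 0, 0, 0, 0]}'>/dev/null;python3 shift.py '{"jaw": [56, 56], "tx": [-60, -60], "ty": [0, 0], "tz": [0, 0], "spin": [0, 0]}'|tail -6
python3 - <<'E'
from plant import bot, cams
import cv2,pickle,numpy as np
d={n:cams.capture(n) for n in("scene","top")};pickle.dump(d,open("v3.pkl","wb"))
a=cv2.resize(d["scene"]["color"][175:225,315:375],None,fx=6.6,fy=10,interpolation=cv2.INTER_CUBIC);b=cv2.resize(d["top"]["color"][195:245,335:395],None,fx=6.6,fy=10,interpolation=cv2.INTER_CUBIC)
cv2.imwrite("pics/b5.png",np.hstack([a,b])[:,:,::-1])
E
```

```text
grip_width: 55.9
time: 14.35
tool_pos: [374.1, 82.1, 371.0]
tcp_rot: [3.141, 0.002, -0.268]
contact_force: [1.0, -0.1, -0.4]
grip_width: 55.8
finger_force: 0.0
```

View pics/b5.png

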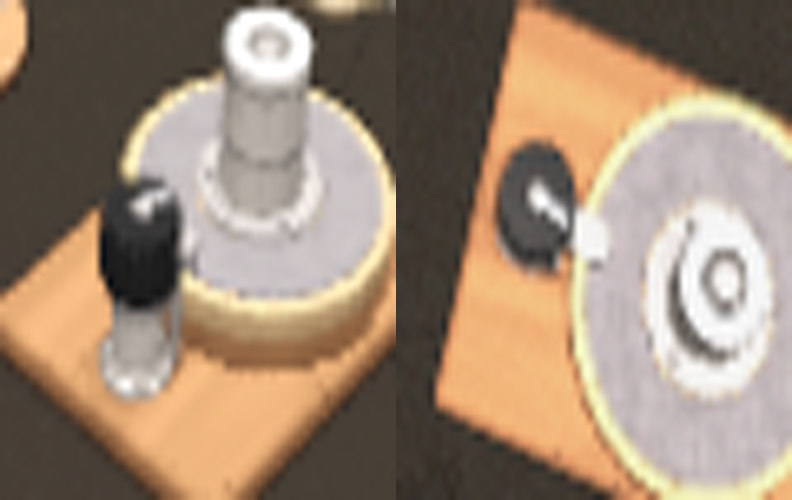

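The keeper lies over the rim and points at the spindle, and the white line on the cap is turned slightly past it. I'll quantify the slip from the line.

```bash
python3 - <<'E'
import pickle,cv2,numpy as np
from h import *
for f in("v0.pkl","v3.pkl"):
  d=pickle.load(open(f,"rb"))
  for n,c in d.items():
    a=c["color"].astype(int).sum(2)
    C=np.array([551,32.8])
    px=np.rint(proj(c,[*C,76])).astype(int)
    P=[];W=[];D=[]
    for y in range(px[1]-10,px[1]+11):
        for x in range(px[0]-10,px[0]+11):
            p=plane(c,(x,y),76)[:2]; r=np.linalg.norm(p-C)
            if r<16: 
                P.append(p-C);W.append(max(a[y,x]-220,0))
    P=np.array(P);W=np.array(W,float);m=(P*W[:,None]).sum(0)/W.sum()
    w,v=np.linalg.eigh(((P-m).T*W)@(P-m)); e=v[:,1]; e*=np.sign(e@m)
    # clockwise angle from the base -y direction (to the spindle)
    s=np.array([-.324,-.946]); f2=lambda e:np.arctan2(e[0]*s[1]-e[1]*s[0],e@s)
    print(f,n,np.round(m,1),"line dir angle cw past spindle dir",round(f2(e),2),"centroid",round(f2(m),2),int((W>0).sum()))
E
```

```text
v0.pkl scene [ 4.9 -4.3] line dir angle cw past spindle dir -1.38 centroid -1.19 17
v0.pkl top [ 3.  -0.3] line dir angle cw past spindle dir -1.4 centroid -1.8 80
v3.pkl scene [-0.  -5.9] line dir angle cw past spindle dir 0.26 centroid -0.33 21
v3.pkl top [-1.4 -2.1] line dir angle cw past spindle dir 0.08 centroid 0.25 82
```

The line turned 1.48–1.64 rad in the images, against 1.51 commanded and 1.35 to the stop. That puts the slip at about 0.16 rad, within limits.

```bash
python3 -c "
from plant import bot, cams
print(bot.close_job())"
```

```text
the job is handed in; nothing more can be done
None
```

The platter is pressed home on the spindle, the keeper is over its rim against the stop, and the thumbscrew has slipped about 0.16 rad (estimated from the images); the job is handed in, and no verdict was returned.

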